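# Make up the flame and furnace kits at the spectrometer bench

### The job

Make up the two kits for the spectrometers, each thing in its own cut-out of the foam. The large case is the flame kit: the syringe whose plunger is pulled out (for blowing the nebuliser clear) lying in the long slot, the burner head standing in the square cut-out with its bar lengthways, and the small white bottle standing in the round well. The small case is the furnace kit: the syringe whose plunger is pushed in, lying in its slot, and the block of graphite tubes squarely in the wide rectangular cut-out; don't move either plunger on the way and don't tip the block, or the tubes fall out.

Things in the scene. Friction and masses are not known exactly. Their poses are not given: they have to be found in the camera images.
- syringe_out_mid (a point): 20 ml clear plastic syringe lying flat, white plunger pulled out: barrel 22 mm across, 94 long, finger flange 36 wide, 22 high at the barrel's plunger end (it cannot roll). 158 mm long in all; this point is the middle of that length, on the axis, 11 mm above the underside, on the barrel, 27 mm ahead of the flange. x to the tip, z up; starts roughly along world x. 34 g.
- plunger_out (a joint): How far that syringe's plunger is pulled out, in m: starts at 0.036 to 0.044; 0 is fully in. Moves only under about 2.5 N or more.
- syringe_in_mid (a point): The other syringe, of the same make, lying flat, its plunger pushed in: 118 mm long in all. This point is the middle of the barrel and of the whole length, on the axis, 11 mm above the underside, 47 mm ahead of the flange. x to the tip, z up; starts roughly along world x. 34 g.
- plunger_in (a joint): How far the other syringe's plunger is pulled out, in m: starts at 0 to 0.003. Moves only under about 2.5 N or more.
- burner_bar (a point): Steel slot burner head, standing: bar 120 mm long (x), 30 wide (y), 24 high with a dark slit along its top, on a round neck 30 mm across and a foot collar 48 mm across, 12 high; 66 mm tall in all, about 0.4 kg. This point is the centre of the bar, 54 mm above the underside. z up; starts with the bar roughly along world x.
- tube_block_mid (a point): White plastic block 70 mm long (x), 40 wide (y), 28 high, with eight black graphite tubes 8 mm across standing 12 mm proud of its top; about 0.16 kg. This point is the centre of the white block, 14 mm above the underside. z up; starts with its length roughly along world x.
- bottle_mid (a point): Small plain white plastic bottle with white cap, standing: 40 mm across up to its shoulder at 53 mm, narrow neck above, 85 mm tall in all; z up; 50 to 100 g. This point is on its axis, 42.5 mm above the underside. (The wider brown glass jar with a black cap is not wanted.)
- flame_case: Large open blue case, fixed, 270 (x) by 204 mm (y), handle at its -x end, left or right of the stock. Origin: centre of its underside. Foam cut-outs: floor 26 mm up, foam top 38, rim 44. Slot along x, 182 by 56 mm, centre (x, y) = (0, -50), widened to 86 mm (y) for fingers over its middle 50 mm; square cut-out 68 mm, centre (65, 48); round well 62 mm across, centre (-75, 48), nearer the handle.
- furnace_case: Small open blue case, fixed, 180 (x) by 204 mm (y), at the stock's other side; handle, origin and heights as the large one. Foam cut-outs: slot along x, 142 by 56 mm, centre (0, -50), widened to 86 mm (y) for fingers over its middle 50 mm; rectangle 94 (x) by 64 mm (y), centre (0, 50), widened to 88 mm (y) for fingers over its middle 50 mm.
Things that resemble listed ones, but are neither listed nor needed, are in the scene too. Leave any blue look-alike of the part that bears syringe_out_mid alone. Leave any blue look-alike of the part that bears burner_bar alone.

How it is judged (in metres and radians):
At the end, for the whole second after the job is handed in: Each thing rests on the floor of its own cut-out (height within 6 mm): syringes lying lengthways (0.3 rad; 22 mm along, 14 across), burner and bottle upright within 15 mm, tube block level within 18 mm, bar and block lengthways (0.35 rad); one plunger still out over 30 mm, the other under 8 (x of syringe_out_mid in the frame of flame_case between -0.022 and 0.022 m and y of syringe_out_mid in the frame of flame_case between -0.064 and -0.036 m and z of syringe_out_mid in the frame of flame_case between 0.031 and 0.043 m and angle between the x axis of syringe_out_mid and the x axis of flame_case, either way round below 0.3 rad and angle between each of syringe_out_mid, syringe_in_mid's own z axis and vertical below 0.15 rad and x of burner_bar in the frame of flame_case between 0.05 and 0.08 m and y of burner_bar in the frame of flame_case between 0.033 and 0.063 m and z of burner_bar in the frame of flame_case between 0.074 and 0.086 m and angle between the x axis of burner_bar and the x axis of flame_case, either way round below 0.35 rad and angle between each of burner_bar, bottle_mid, tube_block_mid's own z axis and vertical below 0.12 rad and x of bottle_mid in the frame of flame_case between -0.09 and -0.06 m and y of bottle_mid in the frame of flame_case between 0.033 and 0.063 m and z of bottle_mid in the frame of flame_case between 0.0625 and 0.0745 m and x of syringe_in_mid in the frame of furnace_case between -0.022 and 0.022 m and y of syringe_in_mid in the frame of furnace_case between -0.064 and -0.036 m and z of syringe_in_mid in the frame of furnace_case between 0.031 and 0.043 m and angle between the x axis of syringe_in_mid and the x axis of furnace_case, either way round below 0.3 rad and x of tube_block_mid in the frame of furnace_case between -0.018 and 0.018 m and y of tube_block_mid in the frame of furnace_case between 0.032 and 0.068 m and z of tube_block_mid in the frame of furnace_case between 0.034 and 0.046 m and angle between the x axis of tube_block_mid and the x axis of furnace_case, either way round below 0.35 rad and value of joint plunger_out above 0.03 m and value of joint plunger_in below 0.008 m); the robot touches nothing.
It fails at once if a plunger is moved: the pulled-out one pushed in below 30 mm, or the pushed-in one pulled out beyond 8 mm (value of joint plunger_out below 0.03 m or value of joint plunger_in above 0.008 m).
It fails at once if the tube block is tipped by more than 0.6 rad (angle between tube_block_mid's own z axis and vertical above 0.6 rad).
It also fails if it takes over 131 s, if anything falls off the work surface, if the arm or the gripper's body presses on something with over 40 N, if the wrist force passes 120 N, or if a joint passes its speed limit or range.

### The arm

A 6-joint arm with a two-finger parallel gripper is mounted at the origin on the work surface. World frame = base frame: x ahead of the robot, y to its left, z up, the work surface at z = 0. Lengths are in mm, angles in rad, forces in N, time in s.
With the tool pointing down it reaches from about 350 to 875 mm from the base axis. Payload 4.2 kg.
Tool frame: the origin (TCP) lies at the very end of the fingers, on their centre line; the grasp point (between the pads) lies 19 mm behind it; z points along the fingers, y is the line along which they close (so a half turn about z gives the same grasp; the last joint's range is limited). The gripper opens to 85 mm and grips with 20 to 120 N. Pads are 22 mm wide; open, the fingers measure 114 mm over their backs; the gripper's body (76 mm by 85 mm) begins 54 mm behind the grasp point. The pads swing forward as they close: fully open they stand 13 mm farther back than shut.
Start: joints at [-0.894, 0.385, 0.008, 0, -1.194, -0.259], TCP at [253.607, -571.212, 231.312] pointing down, gripper open.
Joint ranges: [-3.14, 3.14], [-1.21, 2.06], [-1.07, 1.41], [-3.16, 2.05], [-2.99, -0.16], [-3.1, 3.1]. Speed limits (rad/s): [2.79, 2.79, 3.14, 3.14, 3.14, 3.14].

### API

Orientations are given as a unit quaternion [x, y, z, w].
In Python, from bench import arm, optics gives the robot as it stands. The module is installed in compiled form; this text tells all that it offers.
- The arm moves only by the tool step_arm, never from a script. Its argument "motion" is a list of rows, each an object with "dr": the turn, a rotation vector about the tool's x, y, z in units of 8 degrees (1.0 is 8 degrees), a list of three; "slide": the shift along the tool's x, y, z in mm, a list of three; "jaw": the finger opening in mm, from 0 to 85.4. A call has exactly 8 rows; each row is the pose to reach, as a shift and turn from the pose commanded when the call began, along the tool's axes at that moment; what a row does not reach only later rows make up. A row lasts 1/8 s, in which the tool goes at most 62.5 mm and 10.7 degrees, less where a joint would pass 70% of its speed; a pose out of reach is approached as far as the arm can. A call with a gripper value outside its range is refused whole. The fingers move at their own pace and stop on an object; the grip force is fixed at half the most. Time passes only in rows, so rows that repeat a pose let the fingers close, or fill a call up. It gives the time, the measured TCP pose, the force, the opening and the grip force at its end, in the units of the state.
- arm.read_state(): the state, without advancing time (a new reading comes with each control period).
- optics.get_image(name): name is "side" or "top" or "wrist"; returns the picture (420x560x3 uint8, blue, green, red); there is no depth.
- optics.camera_info(name): a dict with "camera_matrix" (3x3 intrinsics, pixels), "k1" (the pictures are not rectified: a ray, as slopes to the right and down, at radius r is drawn at 1 + k1 r^2 times it, then the intrinsics apply), "view" (4x4, takes a point from world to camera coordinates); the wrist camera has in their place "T_tool_cam" (4x4, takes a point from camera to tool coordinates, whose origin is the TCP and whose axes are the flange's). Camera axes: x right, y up, looking along -z (the intrinsics and any distortion apply to the point x, -y, -z); pixel columns grow to the right and rows downward; lengths in mm; the calibration is good to about 2 mm. A picture is of the moment at which its call begins: read the wrist's pose just before it. camera_info takes no time and is no camera call.
- arm.job_done(): hands the job in; it is judged then, once.
The state is a dict: "clock": time; "joints": joint angles; "joint_vel": joint speeds; "joint_efforts": joint torques, N m; "position": TCP position; "ee_rot": TCP orientation; "contact_force": force on the tool from outside, world axes, zero at the start; "wrist_torque": the same for the moment, N m; "gripper_width": finger opening in mm; "grasp_force": force on a finger pad.
Only numpy, scipy, OpenCV 4.12 (cv2) and the standard library are available. Lean on these libraries where they do the work, as an engineer would, in place of code of your own. Each camera call takes 0.05 s, during which the arm holds its last target. There are 200 camera calls.

## Working session

There is one attempt and no reset: what is moved stays moved. The work goes in short steps, Python scripts to look and compute and a tool call to move; the robot and the scene stay as the last step left them, time stands still between calls to the robot, and variables do not carry over. Pictures are saved under pics/ and viewed, at most 14 in all, crops included, and the job is handed in when it is done.

Besides the shell and the picture viewer there is one more tool, called after ">>>" in YAML: its name, and indented under it one key for each argument. step_arm: Moves the arm, as the interface text tells. Its arguments: {"type":"object","properties":{"motion":{"type":"array","items":{"type":"object","properties":{"dr":{"type":"array","items":{"type":"number"}},"slide":{"type":"array","items":{"type":"number"}},"jaw":{"type":"number"}}}}},"required":["motion"]}

```bash
mkdir -p pics; cat > h.py <<'E'
import numpy as np, cv2
from bench import arm, optics
from scipy.spatial.transform import Rotation as R
def info(n):
    c=optics.camera_info(n); K=np.array(c["camera_matrix"]); 
    if n=="wrist":
        s=arm.read_state(); T=np.eye(4); T[:3,:3]=R.from_quat(s["ee_rot"]).as_matrix(); T[:3,3]=s["position"]
        M=T@np.array(c["T_tool_cam"])
    else: M=np.linalg.inv(np.array(c["view"]))
    return K,c["k1"],M
def ray(cal,u,v):
    K,k1,M=cal
    d=np.array([(u-K[0,2])/K[0,0],(v-K[1,2])/K[1,1]]); p=d.copy()
    for _ in range(30): p=d/(1+k1*(p@p))
    r=M[:3,:3]@np.array([p[0],-p[1],-1.]); return M[:3,3],r/np.linalg.norm(r)
def onz(cal,u,v,z):
    o,r=ray(cal,u,v); return o+r*(z-o[2])/r[2]
def tri(c1,p1,c2,p2):
    o1,r1=ray(c1,*p1);o2,r2=ray(c2,*p2)
    A=np.stack([r1,-r2],1); t=np.linalg.lstsq(A,o2-o1,rcond=None)[0]
    a=o1+t[0]*r1;b=o2+t[1]*r2; return (a+b)/2,np.linalg.norm(a-b)
def proj(cal,P):
    K,k1,M=cal; q=np.linalg.inv(M)@np.append(P,1); s=np.array([q[0],-q[1]])/-q[2]; s=s*(1+k1*(s@s))
    return K[0,0]*s[0]+K[0,2],K[1,1]*s[1]+K[1,2]
E
python3 - <<'E'
from h import *
s=arm.read_state(); print({k:np.round(v,3).tolist() for k,v in s.items()})
for n in ("top","side","wrist"):
    c=info(n); print(n,c[0].round(1).tolist(),c[1],c[2].round(3).tolist())
    cv2.imwrite(f"pics/{n}0.png",optics.get_image(n))
print(optics.camera_info("wrist")["T_tool_cam"])
E
```

```text
{'clock': 0.0, 'joints': [-0.894, 0.386, 0.007, -0.001, -1.194, -0.259], 'joint_vel': [-0.001, -0.001, -0.001, -0.001, 0.001, -0.002], 'joint_efforts': [0.001, -39.229, 18.84, 4.186, -0.005, 0.0], 'position': [253.36, -570.695, 230.215], 'ee_rot': [-0.207, 0.978, 0.001, -0.0], 'contact_force': [0.427, -0.388, -0.061], 'wrist_torque': [0.033, 0.001, -0.028], 'grasp_force': 0.0, 'gripper_width': 85.406}
top [[508.7, 0.0, 281.3], [0.0, 508.7, 205.8], [0.0, 0.0, 1.0]] -0.16965131032233222 [[0.069, 0.977, -0.204, 158.83], [-0.998, 0.067, -0.019, 18.064], [-0.005, 0.204, 0.979, 1565.967], [0.0, 0.0, 0.0, 1.0]]
side [[448.2, 0.0, 284.5], [0.0, 448.2, 210.5], [0.0, 0.0, 1.0]] -0.044919537364198014 [[-0.837, 0.265, -0.478, -28.269], [-0.546, -0.422, 0.723, 804.393], [-0.01, 0.867, 0.498, 602.731], [0.0, 0.0, 0.0, 1.0]]
wrist [[345.1, 0.0, 278.5], [0.0, 345.1, 206.7], [0.0, 0.0, 1.0]] -0.0745245565467691 [[-0.406, -0.883, -0.236, 194.44], [0.914, -0.392, -0.106, -598.242], [0.001, -0.258, 0.966, 372.19], [0.0, 0.0, 0.0, 1.0]]
[[ 1.29443826e-04  9.66039084e-01  2.58395958e-01  6.50619869e+01]
 [ 9.99999616e-01 -3.48936398e-04  8.03582314e-04 -9.32459754e-01]
 [ 8.66455677e-04  2.58395755e-01 -9.66038759e-01 -1.41841958e+02]
 [ 0.00000000e+00  0.00000000e+00  0.00000000e+00  1.00000000e+00]]
```

View pics/top0.png

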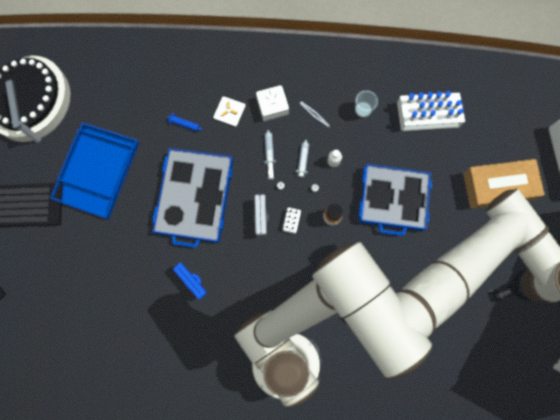

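View pics/side0.png

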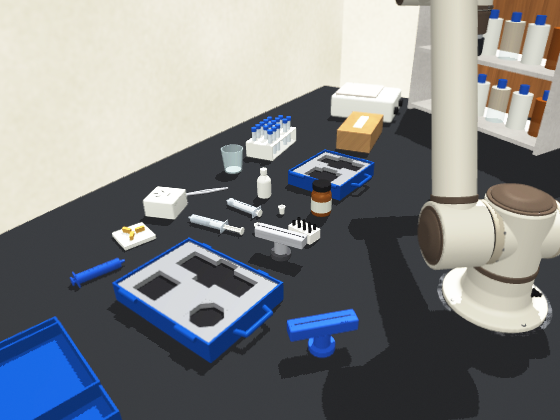

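```bash
python3 - <<'E'
from h import *
c=info("top")
for n,u,v in (("outsyr",269,155),("insyr",304,158),("bottle",335,157),("burner",261,214),("block",291,220),("jar",333,215),("small1",280,185),("flame",194,195),("furn",396,197)):
    print(n,onz(c,u,v,20).round())
s=arm.read_state(); Rm=R.from_quat(s["ee_rot"])
print(Rm.apply(np.array([430,60,420])-[253.6,-571.2,231.3],inverse=True), (Rm.inv()*R.from_quat([0,1,0,0])).as_rotvec(degrees=True)/8)
E
```

```text
outsyr [642.  98.  20.]
insyr [640. -14.  20.]
bottle [ 650. -112.   20.]
burner [450. 108.  20.]
block [438.  15.  20.]
jar [ 462. -114.   20.]
small1 [547.  56.  20.]
flame [496. 323.  20.]
furn [ 533. -310.   20.]
[-417.25955382  505.69279008 -187.90251942] [ 0.01162675 -0.00330469  2.99148411]
```

>>> step_arm:
  motion:
    - {"slide": [-40,50,-100],"dr": [0,0,0],"jaw": 85}
    - {"slide": [-80,95,-120],"dr": [0,0,0.5],"jaw": 85}
    - {"slide": [-115,140,-140],"dr": [0,0,1.0],"jaw": 85}
    - {"slide": [-155,185,-160],"dr": [0,0,1.5],"jaw": 85}
    - {"slide": [-190,230,-175],"dr": [0,0,2.0],"jaw": 85}
    - {"slide": [-230,275,-188],"dr": [0,0,2.5],"jaw": 85}
    - {"slide": [-265,320,-188],"dr": [0,0,2.99],"jaw": 85}
    - {"slide": [-300,365,-188],"dr": [0,0,2.99],"jaw": 85}

```text
clock: 1.15
position: [372.1, -143.8, 418.5]
ee_rot: [0.0, 1.0, 0.0, 0.001]
contact_force: [1.9, 0.0, -0.4]
gripper_width: 85.1
grasp_force: 0.0
```

>>> step_arm:
  motion:
    - {"slide": [-14,45,0],"dr": [0,0,0],"jaw": 85}
    - {"slide": [-28,90,0],"dr": [0,0,0],"jaw": 85}
    - {"slide": [-42,135,0],"dr": [0,0,0],"jaw": 85}
    - {"slide": [-50,176,0],"dr": [0,0,0],"jaw": 85}
    - {"slide": [-50,176,0],"dr": [0,0,0],"jaw": 85}
    - {"slide": [-50,176,0],"dr": [0,0,0],"jaw": 85}
    - {"slide": [-50,176,0],"dr": [0,0,0],"jaw": 85}
    - {"slide": [-50,176,0],"dr": [0,0,0],"jaw": 85}

```text
clock: 2.15
position: [421.9, 29.6, 418.2]
ee_rot: [0.001, 1.0, 0.0, 0.0]
contact_force: [-0.9, 1.6, 0.3]
gripper_width: 85.1
grasp_force: 0.0
```

```bash
python3 - <<'E'
from h import *
import pickle
s=arm.read_state(); print(s["position"],s["ee_rot"])
c=info("wrist"); im=optics.get_image("wrist"); pickle.dump((c,im),open("w1.pkl","wb"))
cv2.imwrite("pics/w1.png",cv2.resize(im,(784,588),interpolation=cv2.INTER_CUBIC))
E
```

```text
[421.8740401   29.57334253 418.2054073 ] [5.77068005e-04 9.99999802e-01 9.54057297e-05 2.31156798e-04]
```

View pics/w1.png

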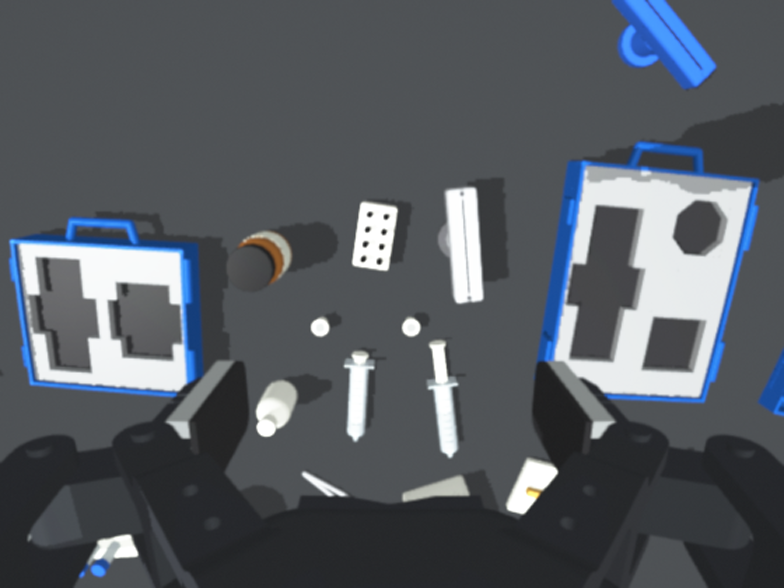

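>>> step_arm:
  motion:
    - {"slide": [0,30,0],"dr": [0,0,0],"jaw": 85}
    - {"slide": [0,60,0],"dr": [0,0,0],"jaw": 85}
    - {"slide": [0,90,0],"dr": [0,0,0],"jaw": 85}
    - {"slide": [0,100,0],"dr": [0,0,0],"jaw": 85}
    - {"slide": [0,100,0],"dr": [0,0,0],"jaw": 85}
    - {"slide": [0,100,0],"dr": [0,0,0],"jaw": 85}
    - {"slide": [0,100,0],"dr": [0,0,0],"jaw": 85}
    - {"slide": [0,100,0],"dr": [0,0,0],"jaw": 85}

```text
clock: 3.2
position: [422.0, 129.8, 418.1]
ee_rot: [0.0, 1.0, 0.0, 0.0]
contact_force: [0.6, 0.0, -0.7]
gripper_width: 85.2
grasp_force: 0.0
```

```bash
cat > seg.py <<'E'
from h import *
def und(cal,c,z): return np.array([onz(cal,u,v,z)[:2] for u,v in c.reshape(-1,2)],np.float32)
def rect(P):
    (cx,cy),(w,h),a=cv2.minAreaRect(P)
    if w<h: w,h,a=h,w,a-90
    a=(a+90)%180-90   # direction of long side, deg from world x
    return np.array([cx,cy,w,h,a]).round(1)
def foam(cal,im,z=38,th=170):
    g=cv2.cvtColor(im,cv2.COLOR_BGR2GRAY); g=cv2.resize(g,None,fx=4,fy=4,interpolation=cv2.INTER_CUBIC)
    m=(g>th).astype(np.uint8)*255
    cs,hi=cv2.findContours(m,cv2.RETR_CCOMP,cv2.CHAIN_APPROX_NONE); out=[]
    for c,h in zip(cs,hi[0]):
        ar=cv2.contourArea(c)
        if ar<1500: continue
        P=und(cal,c[::3]/4-0.375,z); out.append((("hole" if h[3]>=0 else "blob"),(c.reshape(-1,2).mean(0)/4).round(),rect(P),np.array(cv2.contourArea(P)).round()))
    return out
E
python3 - <<'E'
from seg import *
import pickle
s=arm.read_state(); print(s["position"],s["ee_rot"])
c=info("wrist"); im=optics.get_image("wrist"); pickle.dump((c,im),open("w2.pkl","wb"))
for f in ("w1","w2"):
    c,im=pickle.load(open(f+".pkl","rb"))
    print(f)
    for r in foam(c,im): print(r[0],*r[1:])
E
```

```text
[421.98644139 129.84558806 418.11891545] [2.64619355e-04 9.99999960e-01 4.90200240e-05 8.96055687e-05]
w1
blob [ 82. 392.] [ 869.  -360.    74.5   38.7  -77.7] 2089.0
blob [312. 350.] [759.7  84.3  82.7  27.9 -84. ] 1359.0
blob [231. 347.] [757.1 -59.3  62.5  14.9  57.2] 594.0
blob [379. 347.] [761.6 209.2  81.5  46.1 -17.7] 2899.0
blob [129. 305.] [ 676.5 -234.1   23.1   22.7  -88.8] 338.0
blob [429. 305.] [676.5 290.6  24.5  22.9 -89.1] 356.0
blob [196. 292.] [ 647.4 -113.    79.7   40.8  -19.8] 2471.0
blob [255. 280.] [630.2 -15.  117.9  34.6  -9.1] 2209.0
blob [317. 283.] [636.1  90.9 155.7  34.9   1.7] 2763.0
blob [229. 234.] [541.7 -52.4  21.4  20.8 -62.5] 356.0
blob [294. 234.] [541.6  52.1  21.2  20.8 -32. ] 350.0
blob [ 76. 226.] [ 532.4 -307.3  193.6  172.9   86.2] 16563.0
blob [197. 176.] [447.6 -98.8  50.7  21.8  42.8] 290.0
blob [267. 169.] [437.4  10.9  71.6  41.   -8.8] 2854.0
blob [332. 175.] [448.6 108.4 127.2  36.3   6.2] 4139.0
blob [454. 199.] [498.7 322.7 259.3 194.2  -4. ] 35597.0
hole [481. 246.] [565.3 364.5  68.1  67.5  -4. ] 4491.0
hole [500. 163.] [426.1 37
[... 179 characters left out ...]
7  60.2  72.8] 3994.0
blob [129. 305.] [ 676.5 -133.7   23.4   22.7  -88.7] 344.0
blob [429. 305.] [676.2 390.6  24.4  23.2  88.8] 363.0
blob [198. 280.] [630.8  -4.2 117.3  34.3   1.6] 2242.0
blob [259. 284.] [635.8  98.  155.4  34.3  12.6] 2761.0
blob [169. 233.] [541.5 -48.9  21.6  20.9 -89.8] 369.0
blob [233. 234.] [541.6  55.2  21.5  21.   19.1] 359.0
blob [ 36. 229.] [ 533.9 -283.4  173.3  143.9   -4.1] 12883.0
blob [137. 180.] [453.9 -92.7  50.   26.3  20.1] 526.0
blob [204. 169.] [437.3  14.1  72.   43.6  -8.8] 3035.0
blob [263. 175.] [448.4 105.  127.2  32.7   6.1] 3993.0
blob [394. 207.] [497.1 322.6 262.5 195.   -4.1] 31823.0
hole [438. 162.] [426.1 374.4  61.9  61.5  41.7] 3091.0
```

```bash
python3 - <<'E'
from seg import *
import pickle
a=pickle.load(open("w1.pkl","rb"))[1][125:335,180:350]; b=pickle.load(open("w2.pkl","rb"))[1][125:335,120:290]
cv2.imwrite("pics/crop12.png",cv2.resize(np.hstack([a,b]),None,fx=2.35,fy=2.35,interpolation=cv2.INTER_CUBIC))
E
```

```text
(no output)
```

View pics/crop12.png

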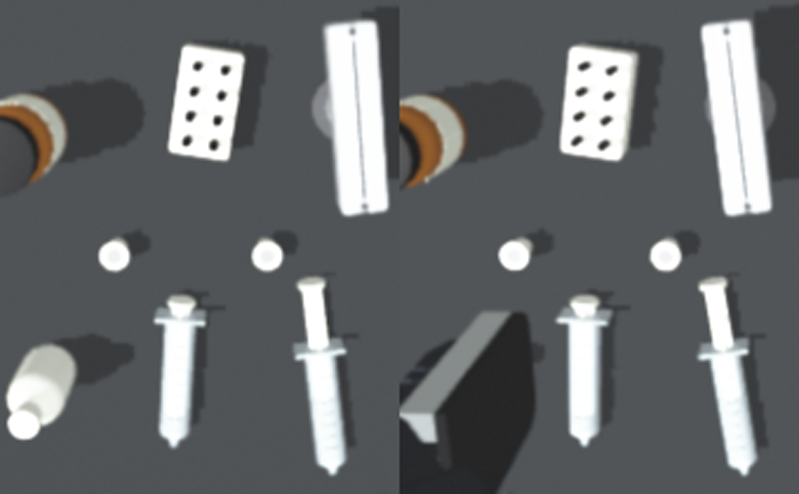

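```bash
python3 - <<'E'
from seg import *
import pickle
c1=pickle.load(open("w1.pkl","rb"))[0];c2=pickle.load(open("w2.pkl","rb"))[0]
F={"slitA":((352,31),(731,31)),"slitB":((366,207),(749,207)),"outtip":((333,472),(744,472)),"outend":((312,283),(713,284)),"outfl":((319,349),(723,349)),
"intip":((173,445),(584,444)),"infl":((181,318),(583,318)),"blkTL":((187,45),(570,46)),"blkBL":((169,153),(560,153)),"t1":((197,66),(584,66)),"t8":((214,145),(603,144))}
for k,(a,b) in F.items():
    pa=(a[0]/2.35+180-.3,a[1]/2.35+125-.3); pb=((b[0]-399.5)/2.35+120-.3,b[1]/2.35+125-.3)
    P,e=tri(c1,pa,c2,pb); print(k,P.round(1),round(e,1))
for z in (66,): print([onz(c1,352/2.35+179.7,31/2.35+124.7,z).round(1),onz(c1,366/2.35+179.7,207/2.35+124.7,z).round(1)])
print("blk",[onz(c1,x/2.35+179.7,y/2.35+124.7,28).round(1)[:2] for x,y in ((187,45),(245,56),(228,160),(169,153))])
print("out",[onz(c1,x/2.35+179.7,y/2.35+124.7,z).round(1)[:2] for x,y,z in ((333,472,11),(312,283,11),(319,349,16))])
print("in",[onz(c1,x/2.35+179.7,y/2.35+124.7,z).round(1)[:2] for x,y,z in ((173,445,11),(181,300,11),(181,318,16))])
print("bot",onz(c1,24/2.35+179.7,425/2.35+124.7,85))
E
```

```text
slitA [390.1 102.8  49.9] 0.1
slitB [499.5 113.6  64.4] 0.1
outtip [727.6 106.3  14.6] 0.4
outend [571.1  85.6  14.4] 0.6
outfl [622.1  92.   15.8] 0.2
intip [705.8 -17.6  11. ] 0.1
infl [595.6  -8.7  20.1] 0.3
blkTL [ 3.995e+02 -2.000e-01  4.170e+01] 0.2
blkBL [471.4 -13.7  31.7] 0.1
t1 [413.7   5.5  30.6] 0.3
t8 [464.9  16.4  35.4] 0.8
[array([389.1, 100.5,  66. ]), array([499.1, 113.3,  66. ])]
blk [array([400.6,  -0.9]), array([407.7,  36.8]), array([477.1,  25.5]), array([472.3, -14. ])]
out [array([730.3, 106.8]), array([572.1,  86. ]), array([622.1,  92. ])]
in [array([705.9, -17.6]), array([585.3,  -9. ]), array([597.3,  -9. ])]
bot [ 644.44892014 -110.26842205   85.        ]
```

>>> step_arm:
  motion:
    - {"slide": [-10,-10,40],"dr": [0,0,-0.4],"jaw": 70}
    - {"slide": [-22,-23,85],"dr": [0,0,-0.79],"jaw": 70}
    - {"slide": [-22,-23,130],"dr": [0,0,-0.79],"jaw": 70}
    - {"slide": [-22,-23,175],"dr": [0,0,-0.79],"jaw": 70}
    - {"slide": [-22,-23,220],"dr": [0,0,-0.79],"jaw": 70}
    - {"slide": [-22,-23,265],"dr": [0,0,-0.79],"jaw": 70}
    - {"slide": [-22,-23,310],"dr": [0,0,-0.79],"jaw": 70}
    - {"slide": [-22,-23,310],"dr": [0,0,-0.79],"jaw": 70}

```text
clock: 4.25
position: [442.0, 106.0, 105.5]
ee_rot: [-0.055, 0.998, -0.002, -0.004]
contact_force: [0.1, 0.4, 0.4]
gripper_width: 70.3
grasp_force: 0.0
```

```bash
cat > go.py <<'E'
import sys
from h import *
def go(x,y,z,yaw):  # yaw deg of tool x-axis line in world; prints slide and dr
    s=arm.read_state(); Rm=R.from_quat(s["ee_rot"])
    T=R.from_euler("z",yaw,degrees=True)*R.from_quat([0,1,0,0])
    print("at",np.round(s["position"],1),"slide",Rm.apply(np.array([x,y,z])-s["position"],inverse=True).round(1),"dr",((Rm.inv()*T).as_rotvec(degrees=True)/8).round(2))
if __name__=="__main__": go(*map(float,sys.argv[1:5]))
E
python3 go.py 444 107 35 6.3
python3 - <<'E'
from h import *
import pickle
c=info("wrist"); im=optics.get_image("wrist"); pickle.dump((c,im),open("w3.pkl","wb")); cv2.imwrite("pics/w3.png",im)
E
```

```text
at [442.  106.  105.5] slide [-2.6  1.1 70.5] dr [-0.03 -0.05  0.  ]
```

View pics/w3.png

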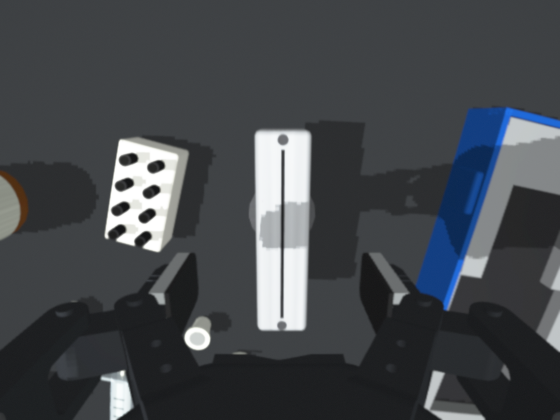

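>>> step_arm:
  motion:
    - {"slide": [-3,1,30],"dr": [0,-0.03,0],"jaw": 70}
    - {"slide": [-3,1,55],"dr": [0,-0.03,0],"jaw": 70}
    - {"slide": [-3,1,70],"dr": [0,-0.03,0],"jaw": 70}
    - {"slide": [-3,1,70],"dr": [0,-0.03,0],"jaw": 70}
    - {"slide": [-3,1,70],"dr": [0,-0.03,0],"jaw": 10}
    - {"slide": [-3,1,70],"dr": [0,-0.03,0],"jaw": 10}
    - {"slide": [-3,1,70],"dr": [0,-0.03,0],"jaw": 10}
    - {"slide": [-3,1,70],"dr": [0,-0.03,0],"jaw": 10}

```text
clock: 5.3
position: [447.7, 109.1, 39.4]
ee_rot: [-0.056, 0.998, 0.001, 0.003]
contact_force: [-0.2, -1.5, 7.2]
gripper_width: 29.2
grasp_force: 59.3
```

```bash
python3 - <<'E'
from h import *
import pickle
c=pickle.load(open("w3.pkl","rb"))[0]; print([onz(c,*p,66).round(1) for p in ((283,140),(282,326))], arm.read_state()["gripper_width"],arm.read_state()["grasp_force"])
E
python3 go.py 565 364.5 200 -4
```

```text
[array([389.9, 101.4,  66. ]), array([499.5, 113.3,  66. ])] 29.187434825405564 59.32173407636583
at [447.7 109.1  39.4] slide [-145.9  240.9 -159.5] dr [0.01 0.05 1.3 ]
```

>>> step_arm:
  motion:
    - {"slide": [0,0,-40],"dr": [0,0,0],"jaw": 10}
    - {"slide": [0,0,-80],"dr": [0,0,0],"jaw": 10}
    - {"slide": [-20,30,-110],"dr": [0,0,0.3],"jaw": 10}
    - {"slide": [-45,75,-115],"dr": [0,0,0.6],"jaw": 10}
    - {"slide": [-75,120,-115],"dr": [0,0,0.9],"jaw": 10}
    - {"slide": [-100,165,-115],"dr": [0,0,1.3],"jaw": 10}
    - {"slide": [-125,205,-115],"dr": [0,0,1.3],"jaw": 10}
    - {"slide": [-149,241,-115],"dr": [0,0,1.3],"jaw": 10}

```text
clock: 6.3
position: [567.4, 365.7, 152.2]
ee_rot: [0.035, 0.999, -0.0, 0.001]
contact_force: [-0.6, 0.2, -4.0]
gripper_width: 29.2
grasp_force: 61.6
```

```bash
python3 - <<'E'
from h import *
s=arm.read_state(); print(s["joint_vel"],s["gripper_width"])
cv2.imwrite("pics/w4.png",optics.get_image("wrist"))
E
python3 go.py 568 365 66 -4
```

```text
[ 0.14984384  0.47286259  0.81874123  0.00177343 -0.34907959 -0.15238043] 29.18072069231362
at [570.4 370.7 151.6] slide [ 2.5 -6.2 85.6] dr [0.02 0.05 0.01]
```

View pics/w4.png

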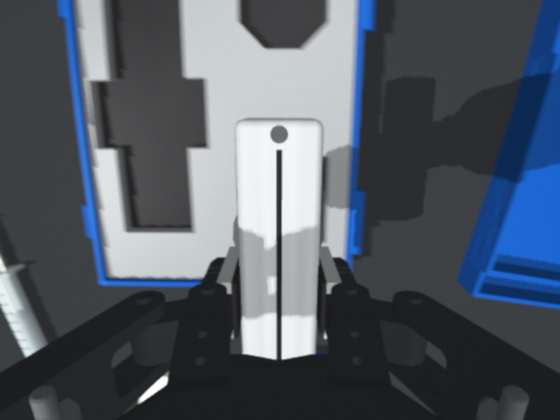

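>>> step_arm:
  motion:
    - {"slide": [2,-5,20],"dr": [0,0,0],"jaw": 10}
    - {"slide": [2,-5,40],"dr": [0,0,0],"jaw": 10}
    - {"slide": [2,-5,60],"dr": [0,0,0],"jaw": 10}
    - {"slide": [2,-5,70],"dr": [0,0,0],"jaw": 10}
    - {"slide": [2,-5,70],"dr": [0,0,0],"jaw": 10}
    - {"slide": [2,-5,70],"dr": [0,0,0],"jaw": 10}
    - {"slide": [2,-5,70],"dr": [0,0,0],"jaw": 10}
    - {"slide": [2,-5,70],"dr": [0,0,0],"jaw": 10}

```text
clock: 7.35
position: [566.0, 360.0, 84.3]
ee_rot: [0.035, 0.999, 0.001, 0.002]
contact_force: [-0.8, 0.6, -4.0]
gripper_width: 28.7
grasp_force: 61.6
```

```bash
python3 go.py 568 365 66 -4
```

```text
at [566.  360.   84.3] slide [-1.6  5.1 18.3] dr [ 0.01  0.03 -0.01]
```

>>> step_arm:
  motion:
    - {"slide": [-1,5,6],"dr": [0,0,0],"jaw": 10}
    - {"slide": [-1,5,12],"dr": [0,0,0],"jaw": 10}
    - {"slide": [-1,5,16],"dr": [0,0,0],"jaw": 10}
    - {"slide": [-1,5,18.5],"dr": [0,0,0],"jaw": 10}
    - {"slide": [-1,5,19],"dr": [0,0,0],"jaw": 10}
    - {"slide": [-1,5,19],"dr": [0,0,0],"jaw": 50}
    - {"slide": [-1,5,19],"dr": [0,0,0],"jaw": 60}
    - {"slide": [-1,5,19],"dr": [0,0,0],"jaw": 60}

```text
clock: 8.35
position: [567.6, 365.0, 64.9]
ee_rot: [0.035, 0.999, 0.001, 0.002]
contact_force: [0.2, 0.0, -1.0]
gripper_width: 60.1
grasp_force: 0.0
```

```bash
python3 go.py 565 365 250 0
```

```text
at [567.6 365.   64.9] slide [ 1.700e+00  1.000e-01 -1.851e+02] dr [ 0.01  0.04 -0.51]
```

```bash
python3 go.py 651 96.4 180 7.5
```

```text
at [567.6 365.   64.9] slide [-102.8 -261.8 -115. ] dr [ 0.01  0.04 -1.45]
```

>>> step_arm:
  motion:
    - {"slide": [0,0,-30],"dr": [0,0,0],"jaw": 60}
    - {"slide": [0,0,-65],"dr": [0,0,0],"jaw": 60}
    - {"slide": [0,0,-110],"dr": [0,0,0],"jaw": 60}
    - {"slide": [-5,-10,-150],"dr": [0,0,0],"jaw": 60}
    - {"slide": [-20,-40,-180],"dr": [0,0,-0.4],"jaw": 60}
    - {"slide": [-35,-85,-180],"dr": [0,0,-0.8],"jaw": 60}
    - {"slide": [-50,-130,-180],"dr": [0,0,-1.1],"jaw": 60}
    - {"slide": [-70,-175,-150],"dr": [0,0,-1.44],"jaw": 60}

```text
clock: 9.35
position: [625.9, 184.6, 217.8]
ee_rot: [-0.066, 0.998, 0.001, 0.006]
contact_force: [0.5, 0.4, -0.3]
gripper_width: 60.2
grasp_force: 0.0
```

```bash
python3 go.py 651 96.4 110 7.5
python3 - <<'E'
from h import *
cv2.imwrite("pics/w5.png",optics.get_image("wrist"))
E
```

```text
at [625.9 184.6 217.8] slide [-11.9 -90.9 107.8] dr [0.01 0.08 0.01]
```

>>> step_arm:
  motion:
    - {"slide": [-4,-30,10],"dr": [0,0,0],"jaw": 60}
    - {"slide": [-8,-65,30],"dr": [0,0,0],"jaw": 60}
    - {"slide": [-12,-91,60],"dr": [0,0,0],"jaw": 60}
    - {"slide": [-12,-91,90],"dr": [0,0,0],"jaw": 60}
    - {"slide": [-12,-91,118],"dr": [0,0,0],"jaw": 60}
    - {"slide": [-12,-91,118],"dr": [0,0,0],"jaw": 60}
    - {"slide": [-12,-91,118],"dr": [0,0,0],"jaw": 60}
    - {"slide": [-12,-91,118],"dr": [0,0,0],"jaw": 60}

```text
clock: 10.4
position: [649.2, 97.0, 98.6]
ee_rot: [-0.065, 0.998, 0.0, 0.004]
contact_force: [-0.9, -0.3, 0.5]
gripper_width: 60.1
grasp_force: 0.0
```

```bash
python3 go.py 651 96.4 2 7.5
python3 - <<'E'
from h import *
import pickle
c=info("wrist"); im=optics.get_image("wrist"); pickle.dump((c,im),open("w6.pkl","wb")); cv2.imwrite("pics/w6.png",im)
print(proj(c,[651,96.4,11]))
E
```

```text
at [649.2  97.   98.6] slide [-1.  -0.9 96.6] dr [ 0.    0.05 -0.  ]
(np.float64(278.7232588376836), np.float64(212.89494379680858))
```

View pics/w6.png

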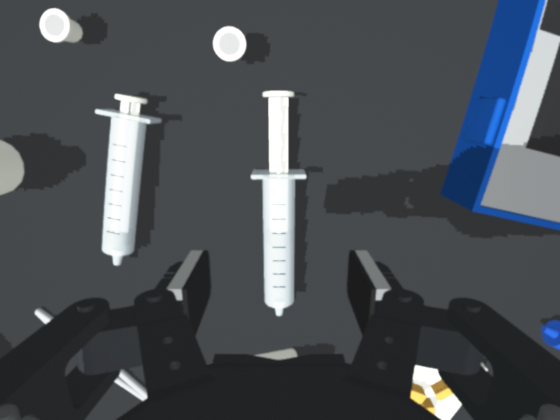

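>>> step_arm:
  motion:
    - {"slide": [-1,-1,30],"dr": [0,0,0],"jaw": 60}
    - {"slide": [-1,-1,60],"dr": [0,0,0],"jaw": 55}
    - {"slide": [-1,-1,80],"dr": [0,0,0],"jaw": 50}
    - {"slide": [-1,-1,91],"dr": [0,0,0],"jaw": 50}
    - {"slide": [-1,-1,94],"dr": [0,0,0],"jaw": 50}
    - {"slide": [-1,-1,94],"dr": [0,0,0],"jaw": 50}
    - {"slide": [-1,-1,94],"dr": [0,0,0],"jaw": 35}
    - {"slide": [-1,-1,94],"dr": [0,0,0],"jaw": 35}

```text
clock: 11.45
position: [650.1, 95.8, 3.6]
ee_rot: [-0.065, 0.998, 0.0, 0.003]
contact_force: [-0.7, 0.5, 0.3]
gripper_width: 35.0
grasp_force: 0.0
```

```bash
python3 go.py 651 96.4 3 7.5; python3 -c "
from h import *
c=info('wrist');print([onz((c[0],c[1],__import__('pickle').load(open('w6.pkl','rb'))[0][2]),279,v,11).round(1) for v in (94,313)])"
```

```text
at [650.1  95.8   3.6] slide [-0.9  0.4  0.6] dr [ 0.    0.04 -0.  ]
[array([572.8,  86.3,  11. ]), array([729.4, 106.9,  11. ])]
```

>>> step_arm:
  motion:
    - {"slide": [-1,0.5,0],"dr": [0,0,0],"jaw": 24}
    - {"slide": [-1,0.5,0],"dr": [0,0,0],"jaw": 18}
    - {"slide": [-1,0.5,0],"dr": [0,0,0],"jaw": 15}
    - {"slide": [-1,0.5,0],"dr": [0,0,0],"jaw": 15}
    - {"slide": [-1,0.5,-15],"dr": [0,0,0],"jaw": 15}
    - {"slide": [-1,0.5,-45],"dr": [0,0,0],"jaw": 15}
    - {"slide": [-1,0.5,-85],"dr": [0,0,0],"jaw": 15}
    - {"slide": [-1,0.5,-110],"dr": [0,0,0],"jaw": 15}

```text
clock: 12.45
position: [650.9, 96.4, 115.5]
ee_rot: [-0.065, 0.998, 0.0, 0.003]
contact_force: [0.2, 0.2, -0.6]
gripper_width: 19.8
grasp_force: 58.8
```

```bash
python3 go.py 493.8 271.3 120 -4
```

```text
at [650.9  96.4 115.5] slide [133.  193.8  -5.4] dr [0.01 0.05 1.43]
```

>>> step_arm:
  motion:
    - {"slide": [8,12,0],"dr": [0,0,0.1],"jaw": 15}
    - {"slide": [32,45,-5],"dr": [0,0,0.4],"jaw": 15}
    - {"slide": [62,90,-5],"dr": [0,0,0.8],"jaw": 15}
    - {"slide": [92,135,-5],"dr": [0,0,1.2],"jaw": 15}
    - {"slide": [120,175,-5],"dr": [0,0,1.43],"jaw": 15}
    - {"slide": [133,194,-5],"dr": [0,0,1.43],"jaw": 15}
    - {"slide": [133,194,-5],"dr": [0,0,1.43],"jaw": 15}
    - {"slide": [133,194,-5],"dr": [0,0,1.43],"jaw": 15}

```text
clock: 13.45
position: [492.7, 271.0, 116.6]
ee_rot: [0.035, 0.999, -0.0, 0.001]
contact_force: [-0.7, 0.2, 0.2]
gripper_width: 20.2
grasp_force: 58.8
```

```bash
python3 go.py 493.8 271.3 30 -4
python3 - <<'E'
from h import *
import pickle
c=info("wrist"); im=optics.get_image("wrist"); pickle.dump((c,im),open("w7.pkl","wb")); cv2.imwrite("pics/w7.png",im)
E
```

```text
at [492.7 271.  116.6] slide [-0.9  0.4 86.6] dr [-0.    0.02  0.  ]
```

View pics/w7.png

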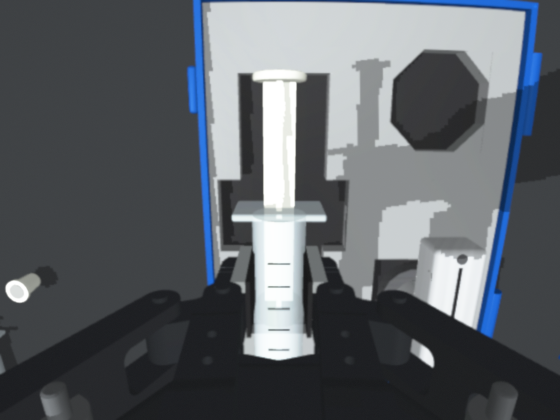

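```bash
python3 - <<'E'
from h import *
import pickle
c=pickle.load(open("w7.pkl","rb"))[0]
O=np.array([497.3,321.2]);a=np.radians(-4);Q=np.array([[np.cos(a),np.sin(a)],[-np.sin(a),np.cos(a)]])
f=lambda p,z:(Q@(onz(c,*p,z)[:2]-O)).round(1)
print("slot corners TL TR",f((239,73),38),f((329,73),38),"wide L,R",f((218,181),38),f((348,181),38))
print("slit end",f((463,259),92),"well c",f((437,101),38))
print("plunger end",f((279,76),127), "flange",f((279,213),135))
E
```

```text
slot corners TL TR [-90.3 -75.3] [-90.4 -20.8] wide L,R [-23.8 -90.7] [-23.9  -6.2]
slit end [ 7.7 47.2] well c [-74.9  47.5]
plunger end [-79.5 -51.1] flange [-30.4 -51. ]
```

>>> step_arm:
  motion:
    - {"slide": [-1,1,25],"dr": [0,0,0],"jaw": 15}
    - {"slide": [-1,1,50],"dr": [0,0,0],"jaw": 15}
    - {"slide": [-1,1,70],"dr": [0,0,0],"jaw": 15}
    - {"slide": [-1,1,80],"dr": [0,0,0],"jaw": 15}
    - {"slide": [-1,1,85],"dr": [0,0,0],"jaw": 15}
    - {"slide": [-1,1,86.5],"dr": [0,0,0],"jaw": 15}
    - {"slide": [-1,1,86.5],"dr": [0,0,0],"jaw": 15}
    - {"slide": [-1,1,86.5],"dr": [0,0,0],"jaw": 15}

```text
clock: 14.5
position: [494.8, 272.6, 31.4]
ee_rot: [0.035, 0.999, 0.001, 0.003]
contact_force: [0.4, -1.2, -0.8]
gripper_width: 20.0
grasp_force: 58.8
```

>>> step_arm:
  motion:
    - {"slide": [0,0,0],"dr": [0,0,0],"jaw": 30}
    - {"slide": [0,0,0],"dr": [0,0,0],"jaw": 42}
    - {"slide": [0,0,0],"dr": [0,0,0],"jaw": 42}
    - {"slide": [0,0,-20],"dr": [0,0,0],"jaw": 42}
    - {"slide": [0,0,-50],"dr": [0,0,0],"jaw": 42}
    - {"slide": [0,0,-90],"dr": [0,0,0],"jaw": 42}
    - {"slide": [0,0,-130],"dr": [0,0,0],"jaw": 60}
    - {"slide": [0,0,-170],"dr": [0,0,0],"jaw": 70}

```text
clock: 15.5
position: [493.6, 272.1, 202.1]
ee_rot: [0.035, 0.999, 0.0, 0.002]
contact_force: [-0.1, 0.7, -0.2]
gripper_width: 70.1
grasp_force: 0.0
```

```bash
python3 go.py 645 -110 200 0
python3 - <<'E'
from h import *
import pickle
c=info("wrist"); im=optics.get_image("wrist"); pickle.dump((c,im),open("w8.pkl","wb")); cv2.imwrite("pics/w8.png",im)
E
```

```text
at [493.6 272.1 202.1] slide [-177.5 -370.7    2.6] dr [ 0.    0.03 -0.5 ]
```

View pics/w8.png

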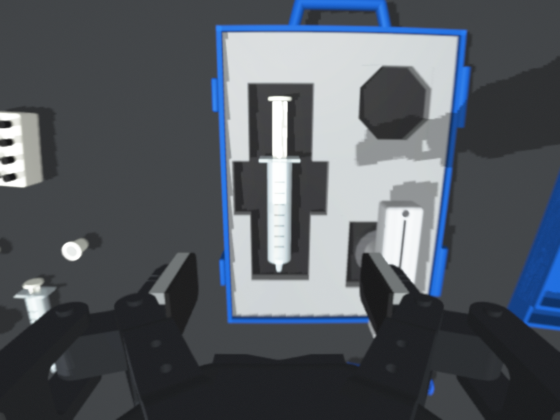

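>>> step_arm:
  motion:
    - {"slide": [-10,-20,0],"dr": [0,0,0],"jaw": 70}
    - {"slide": [-30,-60,0],"dr": [0,0,-0.1],"jaw": 70}
    - {"slide": [-50,-105,0],"dr": [0,0,-0.2],"jaw": 70}
    - {"slide": [-72,-150,0],"dr": [0,0,-0.3],"jaw": 70}
    - {"slide": [-94,-195,0],"dr": [0,0,-0.4],"jaw": 70}
    - {"slide": [-115,-240,0],"dr": [0,0,-0.5],"jaw": 70}
    - {"slide": [-137,-285,0],"dr": [0,0,-0.5],"jaw": 70}
    - {"slide": [-158,-330,0],"dr": [0,0,-0.5],"jaw": 70}

```text
clock: 16.55
position: [629.0, -69.4, 200.9]
ee_rot: [-0.0, 1.0, 0.0, 0.002]
contact_force: [0.2, 0.2, 0.3]
gripper_width: 70.0
grasp_force: 0.0
```

```bash
python3 go.py 645 -110 180 0
```

```text
at [629.  -69.4 200.9] slide [-15.9 -40.6  21. ] dr [0.   0.03 0.  ]
```

>>> step_arm:
  motion:
    - {"slide": [-5,-15,0],"dr": [0,0,0],"jaw": 70}
    - {"slide": [-10,-30,0],"dr": [0,0,0],"jaw": 70}
    - {"slide": [-16,-40,20],"dr": [0,0,0],"jaw": 70}
    - {"slide": [-16,-40,30],"dr": [0,0,0],"jaw": 70}
    - {"slide": [-16,-40,40],"dr": [0,0,0],"jaw": 70}
    - {"slide": [-16,-40,40],"dr": [0,0,0],"jaw": 70}
    - {"slide": [-16,-40,40],"dr": [0,0,0],"jaw": 70}
    - {"slide": [-16,-40,40],"dr": [0,0,0],"jaw": 70}

```text
clock: 17.55
position: [645.1, -107.6, 162.0]
ee_rot: [-0.0, 1.0, 0.0, 0.003]
contact_force: [-1.0, -0.5, 0.1]
gripper_width: 70.1
grasp_force: 0.0
```

```bash
python3 go.py 645 -110 100 0
python3 - <<'E'
from h import *
import pickle
c=info("wrist"); im=optics.get_image("wrist"); pickle.dump((c,im),open("w9.pkl","wb")); cv2.imwrite("pics/w9.png",im)
print(proj(c,[645,-110,85]),proj(c,[645,-110,0]))
E
```

```text
at [ 645.1 -107.6  162. ] slide [ 0.4 -2.4 62. ] dr [0.   0.04 0.01]
(np.float64(276.2940717337987), np.float64(214.8631215072646)) (np.float64(276.9314588076196), np.float64(187.71489328447433))
```

View pics/w9.png

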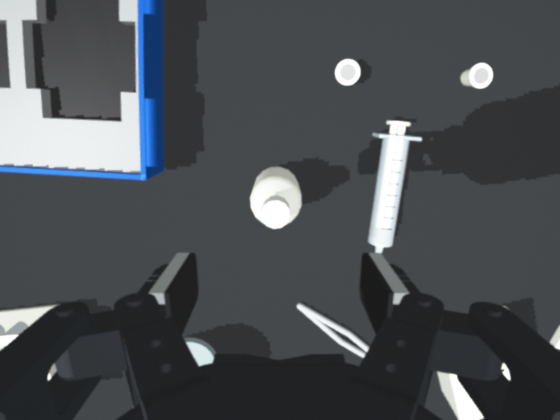

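>>> step_arm:
  motion:
    - {"slide": [2,-2,25],"dr": [0,0,0],"jaw": 70}
    - {"slide": [2,-2,60],"dr": [0,0,0],"jaw": 70}
    - {"slide": [2,-2,100],"dr": [0,0,0],"jaw": 70}
    - {"slide": [2,-2,125],"dr": [0,0,0],"jaw": 70}
    - {"slide": [2,-2,137],"dr": [0,0,0],"jaw": 70}
    - {"slide": [2,-2,142],"dr": [0,0,0],"jaw": 70}
    - {"slide": [2,-2,142],"dr": [0,0,0],"jaw": 60}
    - {"slide": [2,-2,142],"dr": [0,0,0],"jaw": 50}

```text
clock: 18.6
position: [644.2, -109.8, 20.5]
ee_rot: [-0.0, 1.0, 0.0, 0.003]
contact_force: [0.1, -0.3, 0.9]
gripper_width: 50.2
grasp_force: 0.0
```

```bash
python3 go.py 643 -110 20 0
python3 - <<'E'
from h import *
import pickle
c1=pickle.load(open("w1.pkl","rb"))[0];c9=pickle.load(open("w9.pkl","rb"))[0]
print(tri(c1,(24/2.35+179.7,425/2.35+124.7),c9,(276,211)))
print("in syr",onz(c9,397,123,11),onz(c9,379,247,11),onz(c9,396,136,16))
E
```

```text
at [ 644.2 -109.8   20.5] slide [ 1.2 -0.2  0.5] dr [0.   0.05 0.  ]
(array([ 641.79774981, -109.67986575,   88.5421849 ]), np.float64(1.3250927527645546))
in syr [587.16674649  -9.77452951  11.        ] [697.78122551 -16.63586322  11.        ] [597.58110569 -11.4572664   16.        ]
```

>>> step_arm:
  motion:
    - {"slide": [1.5,0,0],"dr": [0,0,0],"jaw": 35}
    - {"slide": [1.5,0,0],"dr": [0,0,0],"jaw": 30}
    - {"slide": [1.5,0,0],"dr": [0,0,0],"jaw": 30}
    - {"slide": [1.5,0,0],"dr": [0,0,0],"jaw": 30}
    - {"slide": [1.5,0,-15],"dr": [0,0,0],"jaw": 30}
    - {"slide": [1.5,0,-45],"dr": [0,0,0],"jaw": 30}
    - {"slide": [1.5,0,-85],"dr": [0,0,0],"jaw": 30}
    - {"slide": [1.5,0,-120],"dr": [0,0,0],"jaw": 30}

```text
clock: 19.6
position: [641.0, -109.9, 140.9]
ee_rot: [-0.0, 1.0, 0.0, 0.002]
contact_force: [0.2, 0.2, -1.5]
gripper_width: 38.5
grasp_force: 60.2
```

```bash
python3 go.py 426 374 140 -4
```

```text
at [ 641.  -109.9  140.9] slide [2.149e+02 4.840e+02 3.000e-01] dr [0.01 0.03 0.5 ]
```

>>> step_arm:
  motion:
    - {"slide": [8,18,0],"dr": [0,0,0],"jaw": 30}
    - {"slide": [25,55,0],"dr": [0,0,0.1],"jaw": 30}
    - {"slide": [44,100,0],"dr": [0,0,0.2],"jaw": 30}
    - {"slide": [64,145,0],"dr": [0,0,0.3],"jaw": 30}
    - {"slide": [84,190,0],"dr": [0,0,0.4],"jaw": 30}
    - {"slide": [104,235,0],"dr": [0,0,0.5],"jaw": 30}
    - {"slide": [124,280,0],"dr": [0,0,0.5],"jaw": 30}
    - {"slide": [144,325,0],"dr": [0,0,0.5],"jaw": 30}

```text
clock: 20.6
position: [495.0, 216.1, 137.8]
ee_rot: [0.035, 0.999, -0.0, 0.001]
contact_force: [0.6, 0.1, -0.7]
gripper_width: 38.5
grasp_force: 60.2
```

```bash
python3 go.py 426 374 130 -4
```

```text
at [495.  216.1 137.8] slide [ 79.8 152.7   7.6] dr [-0.    0.01  0.  ]
```

>>> step_arm:
  motion:
    - {"slide": [20,38,0],"dr": [0,0,0],"jaw": 30}
    - {"slide": [40,76,0],"dr": [0,0,0],"jaw": 30}
    - {"slide": [58,112,0],"dr": [0,0,0],"jaw": 30}
    - {"slide": [72,138,5],"dr": [0,0,0],"jaw": 30}
    - {"slide": [80,152,10],"dr": [0,0,0],"jaw": 30}
    - {"slide": [80,152,20],"dr": [0,0,0],"jaw": 30}
    - {"slide": [80,152,25],"dr": [0,0,0],"jaw": 30}
    - {"slide": [80,152,25],"dr": [0,0,0],"jaw": 30}

```text
clock: 21.6
position: [428.2, 370.9, 112.8]
ee_rot: [0.035, 0.999, -0.0, 0.002]
contact_force: [0.2, -0.4, 0.5]
gripper_width: 38.7
grasp_force: 60.3
```

```bash
python3 go.py 427 374 47 -4
```

```text
at [428.2 370.9 112.8] slide [ 1.7  3.  65.8] dr [-0.01  0.02 -0.01]
```

>>> step_arm:
  motion:
    - {"slide": [2,3,15],"dr": [0,0,0],"jaw": 30}
    - {"slide": [2,3,32],"dr": [0,0,0],"jaw": 30}
    - {"slide": [2,3,48],"dr": [0,0,0],"jaw": 30}
    - {"slide": [2,3,58],"dr": [0,0,0],"jaw": 30}
    - {"slide": [2,3,64],"dr": [0,0,0],"jaw": 30}
    - {"slide": [2,3,66],"dr": [0,0,0],"jaw": 30}
    - {"slide": [2,3,66],"dr": [0,0,0],"jaw": 30}
    - {"slide": [2,3,66],"dr": [0,0,0],"jaw": 30}

```text
clock: 22.6
position: [426.8, 375.7, 48.0]
ee_rot: [0.035, 0.999, 0.001, 0.002]
contact_force: [-0.5, -0.4, -0.7]
gripper_width: 38.2
grasp_force: 60.3
```

>>> step_arm:
  motion:
    - {"slide": [0,0,0],"dr": [0,0,0],"jaw": 48}
    - {"slide": [0,0,0],"dr": [0,0,0],"jaw": 60}
    - {"slide": [0,0,-5],"dr": [0,0,0],"jaw": 60}
    - {"slide": [0,0,-35],"dr": [0,0,0],"jaw": 60}
    - {"slide": [0,0,-75],"dr": [0,0,0],"jaw": 60}
    - {"slide": [0,0,-115],"dr": [0,0,0],"jaw": 60}
    - {"slide": [0,0,-155],"dr": [0,0,0],"jaw": 60}
    - {"slide": [0,0,-190],"dr": [0,0,0],"jaw": 60}

```text
clock: 23.6
position: [425.8, 375.4, 239.8]
ee_rot: [0.035, 0.999, 0.001, 0.003]
contact_force: [-0.4, 0.9, -0.4]
gripper_width: 60.1
grasp_force: 0.0
```

```bash
python3 go.py 439.4 12 160 -9.2
python3 - <<'E'
from h import *
import pickle
c=info("wrist"); im=optics.get_image("wrist"); pickle.dump((c,im),open("w10.pkl","wb")); cv2.imwrite("pics/w10.png",im)
E
```

```text
at [425.8 375.4 239.8] slide [ -38.3 -361.7   79.2] dr [0.02 0.04 0.65]
```

View pics/w10.png

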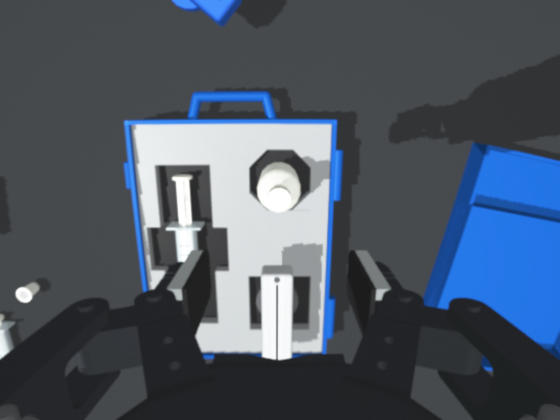

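>>> step_arm:
  motion:
    - {"slide": [-2,-20,0],"dr": [0,0,0],"jaw": 65}
    - {"slide": [-6,-60,10],"dr": [0,0,0.1],"jaw": 65}
    - {"slide": [-12,-110,20],"dr": [0,0,0.3],"jaw": 65}
    - {"slide": [-17,-160,30],"dr": [0,0,0.4],"jaw": 65}
    - {"slide": [-22,-210,40],"dr": [0,0,0.65],"jaw": 65}
    - {"slide": [-27,-260,50],"dr": [0,0,0.65],"jaw": 65}
    - {"slide": [-32,-310,60],"dr": [0,0,0.65],"jaw": 65}
    - {"slide": [-38,-355,70],"dr": [0,0,0.65],"jaw": 65}

```text
clock: 24.65
position: [437.8, 16.1, 166.6]
ee_rot: [0.08, 0.997, 0.0, 0.001]
contact_force: [0.4, 1.1, -0.2]
gripper_width: 64.7
grasp_force: 0.0
```

```bash
python3 go.py 439.4 12 120 -9.2
```

```text
at [437.8  16.1 166.6] slide [-2.1 -3.8 46.6] dr [ 0.    0.02 -0.  ]
```

>>> step_arm:
  motion:
    - {"slide": [-2,-4,20],"dr": [0,0,0],"jaw": 65}
    - {"slide": [-2,-4,40],"dr": [0,0,0],"jaw": 65}
    - {"slide": [-2,-4,52],"dr": [0,0,0],"jaw": 65}
    - {"slide": [-2,-4,52],"dr": [0,0,0],"jaw": 65}
    - {"slide": [-2,-4,52],"dr": [0,0,0],"jaw": 65}
    - {"slide": [-2,-4,52],"dr": [0,0,0],"jaw": 65}
    - {"slide": [-2,-4,52],"dr": [0,0,0],"jaw": 65}
    - {"slide": [-2,-4,52],"dr": [0,0,0],"jaw": 65}

```text
clock: 25.65
position: [441.0, 14.5, 115.7]
ee_rot: [0.08, 0.997, 0.001, 0.002]
contact_force: [0.0, 0.4, -0.2]
gripper_width: 64.8
grasp_force: 0.0
```

```bash
python3 go.py 439.4 12 5 -9.2
python3 - <<'E'
from seg import *
import pickle
c=info("wrist"); im=optics.get_image("wrist"); pickle.dump((c,im),open("w11.pkl","wb")); cv2.imwrite("pics/w11.png",im)
print(proj(c,[439.4,12,28]))
for r in foam(c,im,28,150): 
    if abs(r[2][0]-440)<60 and abs(r[2][1]-12)<60: print(*r)
E
```

```text
at [441.   14.5 115.7] slide [  1.7  -2.8 110.7] dr [0.01 0.03 0.  ]
(np.float64(275.6342332267063), np.float64(208.81395853874216))
blob [275. 212.] [437.8  11.2  73.1  40.9  -9. ] 2784.0
hole [288. 223.] [450.9  18.5  10.5   7.1  -8.5] 63.0
hole [262. 223.] [ 4.48e+02  3.00e-01  1.08e+01  7.20e+00 -1.87e+01] 64.0
hole [288. 200.] [434.2  21.3   9.7   7.3  -4.4] 58.0
hole [261. 200.] [431.3   3.    9.9   7.  -24.6] 57.0
hole [288. 175.] [417.3  24.    8.8   7.3  -2.7] 52.0
hole [261. 175.] [414.3   5.7   9.1   7.  -28. ] 52.0
```

View pics/w11.png

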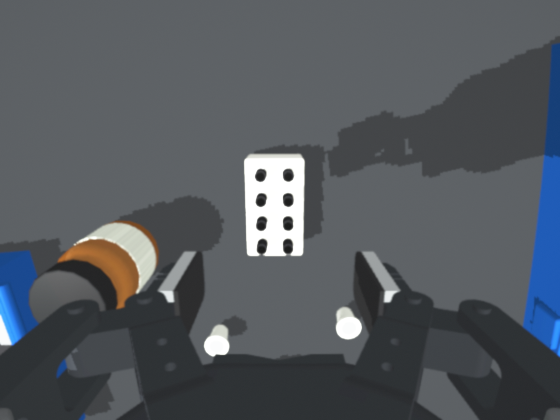

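>>> step_arm:
  motion:
    - {"slide": [2,-3,30],"dr": [0,0,0],"jaw": 65}
    - {"slide": [2,-3,65],"dr": [0,0,0],"jaw": 65}
    - {"slide": [2,-3,92],"dr": [0,0,0],"jaw": 65}
    - {"slide": [2,-3,106],"dr": [0,0,0],"jaw": 65}
    - {"slide": [2,-3,111],"dr": [0,0,0],"jaw": 65}
    - {"slide": [2,-3,111],"dr": [0,0,0],"jaw": 65}
    - {"slide": [2,-3,111],"dr": [0,0,0],"jaw": 55}
    - {"slide": [2,-3,111],"dr": [0,0,0],"jaw": 48}

```text
clock: 26.7
position: [439.3, 11.9, 5.0]
ee_rot: [0.08, 0.997, 0.001, 0.003]
contact_force: [0.6, -0.2, 0.1]
gripper_width: 47.9
grasp_force: 0.0
```

>>> step_arm:
  motion:
    - {"slide": [0,0,0],"dr": [0,0,0],"jaw": 42}
    - {"slide": [0,0,0],"dr": [0,0,0],"jaw": 35}
    - {"slide": [0,0,0],"dr": [0,0,0],"jaw": 30}
    - {"slide": [0,0,0],"dr": [0,0,0],"jaw": 30}
    - {"slide": [0,0,-8],"dr": [0,0,0],"jaw": 30}
    - {"slide": [0,0,-25],"dr": [0,0,0],"jaw": 30}
    - {"slide": [0,0,-50],"dr": [0,0,0],"jaw": 30}
    - {"slide": [0,0,-80],"dr": [0,0,0],"jaw": 30}

```text
clock: 27.7
position: [437.8, 11.5, 85.0]
ee_rot: [0.08, 0.997, 0.0, 0.001]
contact_force: [0.2, 0.8, -2.3]
gripper_width: 38.7
grasp_force: 60.5
```

```bash
python3 go.py 545 -235 250 -4
python3 - <<'E'
from seg import *
import pickle
s=arm.read_state(); print(s["gripper_width"],s["grasp_force"])
c=info("wrist"); im=optics.get_image("wrist"); pickle.dump((c,im),open("w12.pkl","wb")); cv2.imwrite("pics/w12.png",im)
# furnace holes from earlier pics, at foam height
for f in ("w1","w2","w9"):
    c,im=pickle.load(open(f+".pkl","rb"))
    for t in (130,150,190):
        for r in foam(c,im,38,t):
            if r[2][1]<-180 and abs(r[2][0]-532)<100 and r[3]>3000: print(f,t,*r)
E
```

```text
at [437.8  11.5  85. ] slide [-145.6 -226.1 -164.7] dr [ 0.    0.02 -0.65]
38.697496168079965 60.45566439628601
w1 130 blob [ 59. 219.] [ 531.8 -310.7  211.2  175.8   86.1] 34538.0
w1 130 hole [104. 229.] [ 535.6 -257.2   91.7   85.4   -3.7] 6626.0
w1 130 hole [ 46. 225.] [ 529.2 -357.7  139.5   84.4   -4.6] 8668.0
w1 150 blob [ 75. 224.] [ 532.1 -307.2  196.   174.4   86.3] 33433.0
w1 150 hole [104. 229.] [ 535.7 -257.2   92.8   86.8   -3.6] 6831.0
w1 150 hole [ 46. 225.] [ 529.3 -358.3  140.6   86.4   -4.4] 8961.0
w1 190 blob [ 74. 225.] [ 532.5 -307.3  192.3  171.6   86.2] 15719.0
w2 130 blob [ 37. 229.] [ 533.8 -280.   180.1  145.9   -5.7] 21013.0
w2 130 hole [ 47. 229.] [ 535.6 -256.8   91.2   86.    -4.1] 6594.0
w2 150 blob [ 37. 229.] [ 533.7 -282.9  175.2  144.9   -4.2] 13442.0
w2 190 blob [ 36. 229.] [ 534.  -283.8  172.2  143.1   -4. ] 12397.0
w9 130 blob [ 75. 108.] [ 560.8 -271.2  130.4  123.3   -3.8] 7570.0
w9 150 blob [74. 87.] [ 558.4 -272.4  125.4  120.    -3.7] 7019.0
w9 190 blob [73. 87.] [ 558.2 -272.7  125.   119.1   -3.7] 6705.0
```

```bash
python3 go.py 535.5 -257.2 200 -3.8
```

```text
at [440.6  12.2  88.8] slide [-137.5 -250.6 -110.7] dr [ 0.02  0.07 -0.66]
```

>>> step_arm:
  motion:
    - {"slide": [0,0,-35],"dr": [0,0,0],"jaw": 30}
    - {"slide": [0,0,-75],"dr": [0,0,0],"jaw": 30}
    - {"slide": [-20,-30,-110],"dr": [0,0,0],"jaw": 30}
    - {"slide": [-45,-75,-115],"dr": [0,0,-0.2],"jaw": 30}
    - {"slide": [-70,-118,-115],"dr": [0,0,-0.4],"jaw": 30}
    - {"slide": [-93,-160,-115],"dr": [0,0,-0.67],"jaw": 30}
    - {"slide": [-115,-200,-115],"dr": [0,0,-0.67],"jaw": 30}
    - {"slide": [-130,-230,-115],"dr": [0,0,-0.67],"jaw": 30}

```text
clock: 28.75
position: [529.6, -237.8, 198.9]
ee_rot: [0.034, 0.999, 0.001, 0.001]
contact_force: [0.9, 0.6, -1.2]
gripper_width: 38.8
grasp_force: 61.0
```

```bash
python3 go.py 535.5 -257.2 110 -3.8
```

```text
at [ 529.6 -237.8  198.9] slide [ -7.  -19.1  88.9] dr [ 0.01  0.02 -0.01]
```

>>> step_arm:
  motion:
    - {"slide": [-3,-8,10],"dr": [0,0,0],"jaw": 30}
    - {"slide": [-7,-17,30],"dr": [0,0,0],"jaw": 30}
    - {"slide": [-7,-19,55],"dr": [0,0,0],"jaw": 30}
    - {"slide": [-7,-19,80],"dr": [0,0,0],"jaw": 30}
    - {"slide": [-7,-19,105],"dr": [0,0,0],"jaw": 30}
    - {"slide": [-7,-19,120],"dr": [0,0,0],"jaw": 30}
    - {"slide": [-7,-19,120],"dr": [0,0,0],"jaw": 30}
    - {"slide": [-7,-19,120],"dr": [0,0,0],"jaw": 30}

```text
clock: 29.75
position: [536.6, -255.5, 80.6]
ee_rot: [0.033, 0.999, 0.0, 0.003]
contact_force: [-0.6, -0.2, -1.1]
gripper_width: 39.0
grasp_force: 61.0
```

```bash
python3 go.py 535.5 -257.2 31.5 -3.8
```

```text
at [ 536.6 -255.5   80.6] slide [ 1.3 -1.8 49.1] dr [0.   0.04 0.  ]
```

>>> step_arm:
  motion:
    - {"slide": [1,-2,12],"dr": [0,0,0],"jaw": 30}
    - {"slide": [1,-2,26],"dr": [0,0,0],"jaw": 30}
    - {"slide": [1,-2,38],"dr": [0,0,0],"jaw": 30}
    - {"slide": [1,-2,45],"dr": [0,0,0],"jaw": 30}
    - {"slide": [1,-2,48.5],"dr": [0,0,0],"jaw": 30}
    - {"slide": [1,-2,49.5],"dr": [0,0,0],"jaw": 30}
    - {"slide": [1,-2,49.5],"dr": [0,0,0],"jaw": 30}
    - {"slide": [1,-2,49.5],"dr": [0,0,0],"jaw": 30}

```text
clock: 30.75
position: [534.8, -257.4, 31.1]
ee_rot: [0.033, 0.999, 0.0, 0.002]
contact_force: [-4.0, 1.9, 5.5]
gripper_width: 38.7
grasp_force: 61.8
```

>>> step_arm:
  motion:
    - {"slide": [0,0,0],"dr": [0,0,0],"jaw": 45}
    - {"slide": [0,0,0],"dr": [0,0,0],"jaw": 50}
    - {"slide": [0,0,0],"dr": [0,0,0],"jaw": 50}
    - {"slide": [0,0,-20],"dr": [0,0,0],"jaw": 50}
    - {"slide": [0,0,-55],"dr": [0,0,0],"jaw": 50}
    - {"slide": [0,0,-95],"dr": [0,0,0],"jaw": 50}
    - {"slide": [0,0,-135],"dr": [0,0,0],"jaw": 60}
    - {"slide": [0,0,-170],"dr": [0,0,0],"jaw": 60}

```text
clock: 31.75
position: [534.5, -257.5, 201.8]
ee_rot: [0.033, 0.999, 0.0, 0.003]
contact_force: [1.0, -0.2, -0.1]
gripper_width: 60.0
grasp_force: 0.0
```

```bash
python3 go.py 645 -13.3 150 -3.9
python3 - <<'E'
from seg import *
import pickle
c=info("wrist"); im=optics.get_image("wrist"); pickle.dump((c,im),open("w13.pkl","wb")); cv2.imwrite("pics/w13.png",im)
E
```

```text
at [ 534.5 -257.5  201.8] slide [-93.7 251.   52.4] dr [0.   0.04 0.01]
```

View pics/w13.png

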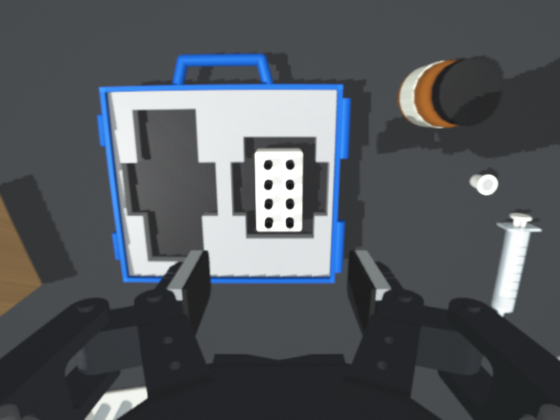

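>>> step_arm:
  motion:
    - {"slide": [-5,15,0],"dr": [0,0,0],"jaw": 60}
    - {"slide": [-20,55,0],"dr": [0,0,0],"jaw": 60}
    - {"slide": [-36,98,0],"dr": [0,0,0],"jaw": 60}
    - {"slide": [-52,142,0],"dr": [0,0,0],"jaw": 60}
    - {"slide": [-70,187,10],"dr": [0,0,0],"jaw": 60}
    - {"slide": [-86,230,30],"dr": [0,0,0],"jaw": 60}
    - {"slide": [-94,251,60],"dr": [0,0,0],"jaw": 60}
    - {"slide": [-94,251,90],"dr": [0,0,0],"jaw": 60}

```text
clock: 32.8
position: [645.0, -10.4, 107.9]
ee_rot: [0.032, 0.999, 0.0, 0.001]
contact_force: [-1.2, -1.0, -0.1]
gripper_width: 60.0
grasp_force: 0.0
```

```bash
python3 - <<'E'
from seg import *
import pickle
s=arm.read_state(); print(s["position"])
c=info("wrist"); im=optics.get_image("wrist"); pickle.dump((c,im),open("w14.pkl","wb")); cv2.imwrite("pics/w14.png",im)
print(proj(c,[645,-13.3,11]))
for r in foam(c,im,11,120):
    if abs(r[2][0]-645)<60 and abs(r[2][1]+13)<50: print(*r)
c3=pickle.load(open("w13.pkl","rb"))[0]; print(onz(c3,519,227,14),onz(c3,503,314,11))
E
python3 go.py 645 -13.3 60 -4
```

```text
[644.98349944 -10.43492718 107.8696503 ]
(np.float64(275.71188117275244), np.float64(207.70176721100682))
blob [276. 192.] [644.9 -16.8 122.8  38.4  -8.7] 2635.0
[597.77688813 -10.29147088  14.        ] [703.85299915 -12.46432942  11.        ]
at [641.6 -11.4 103. ] slide [-3.9 -1.6 43. ] dr [-0.   -0.05  0.03]
```

```bash
python3 - <<'E'
from seg import *
import pickle
c,im=pickle.load(open("w14.pkl","rb")); g=cv2.cvtColor(im,cv2.COLOR_BGR2GRAY)
for r in range(110,310,12):
    x=np.where(g[r,235:320]>120)[0]+235
    if len(x): print(r,x.min(),x.max(),len(x),onz(c,(x.min()+x.max())/2,r,11)[:2].round(1))
E
python3 go.py 645 -13.3 4 -4
```

```text
122 262 291 30 [585.3  -8.8]
134 267 286 20 [593.2  -9.4]
146 260 293 34 [601.3  -9.9]
158 260 292 33 [609.5 -10.8]
170 260 292 33 [617.8 -11.3]
182 260 292 33 [626.3 -11.9]
194 260 292 33 [635.  -12.4]
206 261 291 31 [643.8 -13. ]
218 261 291 31 [652.7 -13.6]
230 261 291 31 [661.8 -14.2]
242 261 291 31 [671.2 -14.8]
254 261 291 31 [680.7 -15.4]
266 261 291 31 [690.4 -16.1]
278 271 281 11 [700.3 -16.7]
at [641.6 -11.4 103. ] slide [-4.3 -1.6 99. ] dr [-0.   -0.05  0.03]
```

>>> step_arm:
  motion:
    - {"slide": [-2,-2,20],"dr": [0,0,0],"jaw": 55}
    - {"slide": [-2,-2,45],"dr": [0,0,0],"jaw": 50}
    - {"slide": [-2,-2,65],"dr": [0,0,0],"jaw": 50}
    - {"slide": [-2,-2,80],"dr": [0,0,0],"jaw": 50}
    - {"slide": [-2,-2,86],"dr": [0,0,0],"jaw": 50}
    - {"slide": [-2,-2,86],"dr": [0,0,0],"jaw": 50}
    - {"slide": [-2,-2,86],"dr": [0,0,0],"jaw": 50}
    - {"slide": [-2,-2,86],"dr": [0,0,0],"jaw": 50}

```text
clock: 33.85
position: [647.9, -15.3, 25.6]
ee_rot: [0.033, 0.999, 0.0, 0.003]
contact_force: [-0.1, 0.5, 0.1]
gripper_width: 50.1
grasp_force: 0.0
```

```bash
python3 go.py 645 -13.1 3.6 -4
```

```text
at [647.9 -15.3  25.6] slide [ 3.1  2.  22. ] dr [0.01 0.04 0.02]
```

>>> step_arm:
  motion:
    - {"slide": [3,2,10],"dr": [0,0,0],"jaw": 50}
    - {"slide": [3,2,18],"dr": [0,0,0],"jaw": 45}
    - {"slide": [3,2,22],"dr": [0,0,0],"jaw": 40}
    - {"slide": [3,2,22],"dr": [0,0,0],"jaw": 35}
    - {"slide": [3,2,22],"dr": [0,0,0],"jaw": 25}
    - {"slide": [3,2,22],"dr": [0,0,0],"jaw": 18}
    - {"slide": [3,2,22],"dr": [0,0,0],"jaw": 15}
    - {"slide": [3,2,22],"dr": [0,0,0],"jaw": 15}

```text
clock: 34.85
position: [645.1, -13.1, 3.2]
ee_rot: [0.033, 0.999, 0.0, 0.003]
contact_force: [-0.4, 0.0, 1.5]
gripper_width: 19.9
grasp_force: 58.8
```

```bash
python3 go.py 529.3 -358 150 -3.8; python3 -c "
from h import *
s=arm.read_state();print(s['gripper_width'],s['grasp_force'])"
```

```text
at [645.1 -13.1   3.2] slide [  91.8 -351.7 -147.6] dr [ 0.01  0.04 -0.  ]
19.90352283942385 58.76673638820648
```

>>> step_arm:
  motion:
    - {"slide": [0,0,-20],"dr": [0,0,0],"jaw": 15}
    - {"slide": [0,0,-60],"dr": [0,0,0],"jaw": 15}
    - {"slide": [2,-10,-100],"dr": [0,0,0],"jaw": 15}
    - {"slide": [12,-45,-130],"dr": [0,0,0],"jaw": 15}
    - {"slide": [24,-92,-140],"dr": [0,0,0],"jaw": 15}
    - {"slide": [36,-138,-140],"dr": [0,0,0],"jaw": 15}
    - {"slide": [48,-184,-140],"dr": [0,0,0],"jaw": 15}
    - {"slide": [60,-228,-140],"dr": [0,0,0],"jaw": 15}

```text
clock: 35.85
position: [568.0, -238.0, 142.1]
ee_rot: [0.033, 0.999, 0.0, 0.002]
contact_force: [0.3, -0.1, 0.0]
gripper_width: 20.1
grasp_force: 58.7
```

```bash
python3 go.py 529.2 -357.6 110 -3.8
```

```text
at [ 568.  -238.   142.1] slide [  30.9 -122.    31.9] dr [ 0.01  0.03 -0.  ]
```

>>> step_arm:
  motion:
    - {"slide": [10,-40,0],"dr": [0,0,0],"jaw": 15}
    - {"slide": [20,-80,0],"dr": [0,0,0],"jaw": 15}
    - {"slide": [28,-110,0],"dr": [0,0,0],"jaw": 15}
    - {"slide": [31,-122,10],"dr": [0,0,0],"jaw": 15}
    - {"slide": [31,-122,35],"dr": [0,0,0],"jaw": 15}
    - {"slide": [31,-122,55],"dr": [0,0,0],"jaw": 15}
    - {"slide": [31,-122,55],"dr": [0,0,0],"jaw": 15}
    - {"slide": [31,-122,55],"dr": [0,0,0],"jaw": 15}

```text
clock: 36.85
position: [530.8, -356.1, 87.6]
ee_rot: [0.033, 0.999, 0.0, 0.002]
contact_force: [0.9, 0.2, -0.4]
gripper_width: 19.7
grasp_force: 58.7
```

```bash
python3 go.py 529.2 -357.6 30 -3.8
```

```text
at [ 530.8 -356.1   87.6] slide [ 1.7 -1.6 57.5] dr [0.   0.03 0.  ]
```

>>> step_arm:
  motion:
    - {"slide": [2,-1.5,15],"dr": [0,0,0],"jaw": 15}
    - {"slide": [2,-1.5,32],"dr": [0,0,0],"jaw": 15}
    - {"slide": [2,-1.5,45],"dr": [0,0,0],"jaw": 15}
    - {"slide": [2,-1.5,53],"dr": [0,0,0],"jaw": 15}
    - {"slide": [2,-1.5,57],"dr": [0,0,0],"jaw": 15}
    - {"slide": [2,-1.5,58],"dr": [0,0,0],"jaw": 15}
    - {"slide": [2,-1.5,58],"dr": [0,0,0],"jaw": 15}
    - {"slide": [2,-1.5,58],"dr": [0,0,0],"jaw": 15}

```text
clock: 37.85
position: [528.5, -357.8, 29.5]
ee_rot: [0.033, 0.999, 0.0, 0.002]
contact_force: [-0.5, -0.1, -0.9]
gripper_width: 19.9
grasp_force: 58.8
```

>>> step_arm:
  motion:
    - {"slide": [0,0,0],"dr": [0,0,0],"jaw": 30}
    - {"slide": [0,0,0],"dr": [0,0,0],"jaw": 42}
    - {"slide": [0,0,0],"dr": [0,0,0],"jaw": 42}
    - {"slide": [0,0,-20],"dr": [0,0,0],"jaw": 42}
    - {"slide": [0,0,-55],"dr": [0,0,0],"jaw": 42}
    - {"slide": [0,0,-95],"dr": [0,0,0],"jaw": 42}
    - {"slide": [0,0,-135],"dr": [0,0,0],"jaw": 60}
    - {"slide": [0,0,-170],"dr": [0,0,0],"jaw": 60}

```text
clock: 38.85
position: [527.6, -357.8, 200.9]
ee_rot: [0.033, 0.999, 0.0, 0.003]
contact_force: [0.4, 0.8, 0.6]
gripper_width: 59.7
grasp_force: 0.0
```

```bash
python3 - <<'E'
from h import *
cv2.imwrite("pics/w15.png",np.vstack([optics.get_image("wrist")[0:320],np.zeros((4,560,3),np.uint8),optics.get_image("side")[130:380]]))
E
```

```text
(no output)
```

View pics/w15.png

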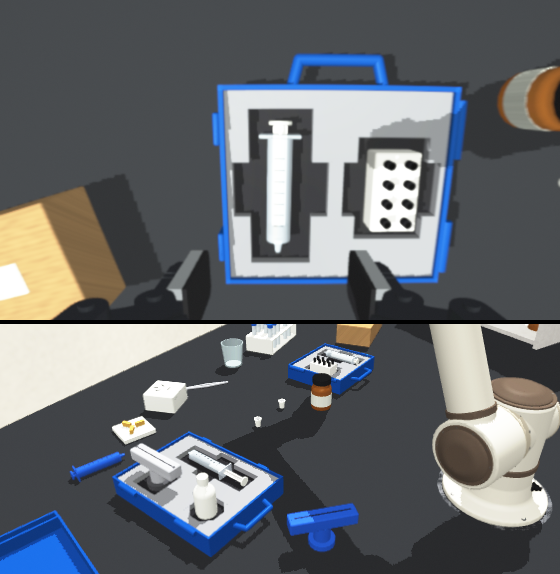

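```bash
python3 -c "
from h import *
print(arm.job_done())"
```

```text
the job is handed in; nothing more can be done
None
```

The job is handed in at about 39 s on the robot's clock. In the last pictures all five things sit in their own cut-outs with nothing tipped and both plungers still as they were, but the judge's result was not shown.

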